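# Slacken the left-hand drum nut of a spindle sander

## Robot

A 6-joint arm with a two-finger parallel gripper is mounted at the origin on the work surface. World frame = base frame: x ahead of the robot, y to its left, z up, the work surface at z = 0. Lengths are in m, angles in degrees, forces in N, time in s.
With the tool pointing down it reaches from about 0.3 to 0.75 m from the base axis. Payload 8.5 kg.
Tool frame: the origin (TCP) lies at the very end of the fingers, on their centre line; the grasp point (between the pads) lies 19 mm behind it (env.tcp_to_grasp is the distance from the TCP to the grasp point, in m); z points along the fingers, y is the line along which they close (so a half turn about z gives the same grasp; the last joint's range is limited). The gripper opens to 85 mm and grips with 20 to 120 N. Pads are 22 mm wide; open, the fingers measure 114 mm over their backs; the gripper's body (76 mm by 85 mm) begins 54 mm behind the grasp point. The pads swing forward as they close: fully open they stand 13 mm farther back than shut.
Start: joints at [58.253, 21.807, 74.336, -0, 83.858, -12.336], TCP at [0.183, 0.519, 0.231] pointing down, gripper open.
Joint ranges: [-178.18, 178.18], [-50.72, 133.34], [12.68, 142.11], [-81.47, 261.47], [9.98, 163.14], [-165.26, 165.26]. Speed limits (degrees/s): [136.94, 136.94, 180, 180, 180, 180].

## Interface

Orientations are given as a 3x3 rotation matrix whose columns are the frame's x, y, z axes.
In Python, from rig import status, get_image, env gives the robot as it stands.
- The arm moves only by the shell command python3 -m handwheel 'ROWS' [FORCE]. ROWS is text: rows parted by semicolons, each of 7 numbers parted by spaces: the shift along the world's x, y, z in cm, then the turn, a rotation vector about the world's x, y, z in degrees, then the opening, from 0 (shut) to 1 (fully open). In form: dx dy dz wx wy wz gripper; .... A call has 1 to 8 rows; each row is the pose to reach, as a shift and turn from the pose commanded when the call began; what a row does not reach only later rows make up. A row lasts 1/12 s, in which the tool goes at most 41.7 mm and 7.16 degrees, less where a joint would pass 70% of its speed; a pose out of reach is approached as far as the arm can. A call with a gripper value outside its range is refused whole. The fingers move at their own pace and stop on an object; FORCE is the grip in N (left out, the last holds). Time passes only in rows, so rows that repeat a pose let the fingers close. It gives the time, the measured TCP pose, the force, the opening and the grip force at its end, in the units of the state.
- status.observe(): the state, without advancing time (a new reading comes with each control period).
- get_image(name): name is "scene" or "top"; returns a dict with "color" (420x560x3 uint8, red, green, blue), "vertical_fov" (degrees; the focal length in pixels is half the picture's height over the tangent of half this angle, whatever the lens; pixels are square), "cx", "cy" (the principal point, pixels), "k1" (the pictures are not rectified: a ray, as slopes to the right and down, at radius r is drawn at 1 + k1 r^2 times it, then the intrinsics apply), "xyz" and "orientation" of the camera in the world. Camera axes: x right, y down, z forward; pixel columns grow to the right and rows downward; lengths in m; the calibration is good to about 2 mm. A picture is of the moment at which its call begins. There is no depth.
- env.close_job(): hands the job in; it is judged then, once.
The state is a dict: "time_s": time; "q": joint angles; "qvel": joint speeds; "joint_efforts": joint torques, N m; "position": TCP position; "tool_rot": TCP orientation; "ft_force": force on the tool from outside, world axes, zero at the start; "wrist_torque": the same for the moment, N m; "grip_width": finger opening in m; "gripper_force": force on a finger pad.
Only numpy, scipy, OpenCV 4.12 (cv2) and the standard library are available. Lean on these libraries where they do the work, as an engineer would, in place of code of your own. Each camera call takes 0.05 s, during which the arm holds its last target. There are 200 camera calls.

## Task

The worn sleeve on the bench sander is to be changed, so its drum has to be let go: lift the red-handled T-key out of its wooden holder block, fit its prongs fully home into the slots of the nut on top of the drum without pressing hard, and with it undo the nut - a left-hand thread, so clockwise seen from above - until the white line engraved on the nut points into the yellow arc engraved on the washer. Then set the key back in its holder, upright and fully down, without dropping it. Leave the spare sleeves, the brush and the cork-faced clamping block as they are.

Things in the scene. Friction and masses are not known exactly. Their poses are not given: they have to be found in the camera images.
- nut (a joint): turn of the drum nut in rad, growing clockwise seen from above (undoing; left-hand thread). It starts tight at 0 to 0.5. The white line is at the middle of the yellow arc at 1.8; the arc reaches 0.3 to either side. The nut stays where it is left (about 0.45 N m to turn) and climbs 2 mm a turn.
- nut_top (a point): centre of the top of the tight drum nut, on the spindle axis. Dark steel castle nut 30 mm across with four open slots, 90 degrees apart, 7 mm wide, 7 mm deep; a 14 mm stud with tapered nose stands 9 mm proud of it; below are its flange (line) 40 mm, washer (arc) 51 mm and sleeve 57 mm across. Axes: the sander table's, z up; they do NOT tell how the slots stand, which differs each time.
- key_bar (a point): middle of the T-key's red cross handle: a bar 90 mm long (along this x axis), 11 mm wide, 14 mm high, z up; 7 mm of it above this point. Below it a 14 mm round shank, then a steel tube with prongs. The key weighs 0.2 to 0.3 kg, is 93 mm tall, and stands by itself on the nut when fitted.
- block_hole (a point): centre of the flat floor of the round hole in the wooden block where the key stands: hole 38 mm across, 37 mm deep; block 80 x 80 x 45 mm. The floor is 8 mm above the bench.
- key: the T-key; origin at the centre of its lower end, 86 mm below key_bar, between the tips of four prongs (4.8 mm wide, 9 mm long, 7.6 to 14.6 mm from the axis, lying along this x and y axes) on a tube 30 mm across, bore 18 mm. Fully home the tips are 7 mm below nut_top, in the slots. Out of step the prongs rest on nut_top; turned until they meet the slots (to about 4 degrees) the key drops in.
- spare_a: blue-grey spare sleeve, a tube 57 mm across, 90 mm tall, on a dowel of the plywood rack (170 x 90 x 18 mm); top 108 mm above the bench. Origin: centre of its lower end. Leave alone.
- spare_b: tan spare sleeve, as spare_a, on the rack's other dowel, 84 mm away. Leave alone.
- caul: dark wooden clamping block faced with cork, 110 x 45 x 33 mm, flat on the bench; origin under its centre. Leave alone.
- brush: flat bench brush lying on the bench; origin under its middle. Leave alone.
There are look-alikes about, which are no part of the job. Leave any blue or green look-alike of the key alone.

How it is judged (in metres and radians):
On the way, in this order (a step that is already met when the one before it is completed fails the run):
1. the key is fitted fully home over the nut, square to it (horizontal distance between key and nut_top below 0.004 m and z of key in the frame of nut_top below -0.005 m and angle between key's own z axis and vertical below 0.1 rad), for 0.1 s.
2. the nut has been undone until its line points into the arc (value of joint nut between 1.45 and 2.15 rad), for 0.2 s.
At the end, for the whole second after the job is handed in: the nut's line points into the arc (1.45 to 2.15 rad), and the key stands at rest in its block: lower end within 6 mm of the hole's centre and 3 mm of its floor, upright within 0.12 rad (all of step 2 and horizontal distance between key and block_hole below 0.006 m and z of key in the frame of block_hole below 0.003 m and angle between key's own z axis and vertical below 0.12 rad and linear speed of key below 0.02 m/s); the robot touches nothing.
It fails at once if the key is pressed on the nut with more than 30 N while its prongs are not yet in the slots (contact force between key and spindle above 30 N and z of key in the frame of nut_top above -0.003 m).
It fails at once if the nut is tightened further instead (value of joint nut below -0.15 rad).
It fails at once if the fingers push on the nut or the drum instead of the key (contact force between the fingers and spindle above 5 N).
It fails at once if the key is dropped (contact force between the fingers and key below 0.1 N and linear speed of key above 0.45 m/s).
It fails at once if a spare sleeve, the clamping block or the brush is moved, or a sleeve tipped (distance of any of spare_a, spare_b from where it was at the start of the episode above 0.015 m or angle between any of spare_a, spare_b's own z axis and vertical above 0.25 rad or distance of any of caul, brush from where it was at the start of the episode above 0.02 m).
It also fails if it takes over 58 s, if anything falls off the work surface, if the arm or the gripper's body presses on something with over 40 N, if the wrist force passes 120 N, or if a joint passes its speed limit or range.

## Working session

There is one attempt and no reset: what is moved stays moved. The work goes in short steps, Python scripts to look and compute and a shell command to move; the robot and the scene stay as the last step left them, time stands still between calls to the robot, and variables do not carry over. Pictures are saved under pics/ and viewed, at most 10 in all, crops included, and the job is handed in when it is done.

```bash
mkdir -p pics; ls; python3 - <<'E'
from rig import status,get_image,env
import cv2
for n in("scene","top"):
    d=get_image(n); cv2.imwrite(f"pics/{n}0.png",d["color"][:,:,::-1])
    print(n,{k:d[k] for k in d if k!="color"})
s=status.observe();print(s["time_s"],s["position"],s["tool_rot"],s["grip_width"],env.tcp_to_grasp)
E
```

```text
pics
scene {'vertical_fov': 57.912786873085004, 'cx': 278.3732596279398, 'cy': 208.14352941518757, 'k1': -0.07837058014734866, 'xyz': array([ 0.77695623, -0.26201624,  0.79503602]), 'orientation': array([[ 0.83519711,  0.46576664, -0.29241618],
       [ 0.54993718, -0.71106179,  0.43813267],
       [-0.00385839, -0.52673767, -0.85001914]])}
top {'vertical_fov': 44.87762095549014, 'cx': 278.8853411785003, 'cy': 207.48403891636838, 'k1': -0.03251518822247087, 'xyz': array([0.36034279, 0.13976701, 1.04022044]), 'orientation': array([[-2.93084200e-04, -9.85987322e-01,  1.66820008e-01],
       [-9.99673395e-01, -3.97406716e-03, -2.52449833e-02],
       [ 2.55541874e-02, -1.66772922e-01, -9.85664129e-01]])}
0.1 [0.18265439 0.5185152  0.23079984] [[-9.43131761e-01  3.32418400e-01 -6.98643586e-04]
 [ 3.32418996e-01  9.43131203e-01 -1.07028923e-03]
 [ 3.03128731e-04 -1.24166617e-03 -9.99999183e-01]] 0.08521511547206324 0.0187
```

View pics/scene0.png

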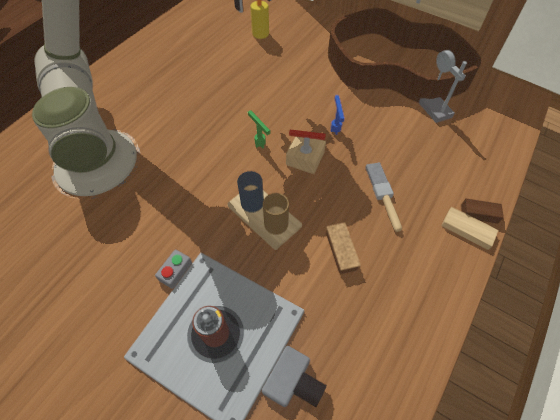

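View pics/top0.png

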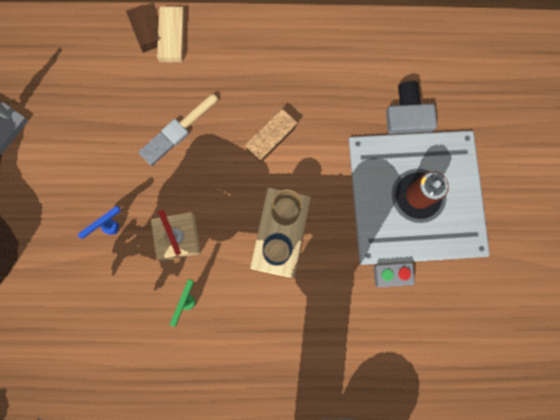

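The red key in its block is at scene (307,133), top (170,233). The drum nut is at scene (208,315), top (434,185). I'll zoom in on both.

```bash
cat > h.py <<'E'
import numpy as np, cv2
from rig import status,get_image,env
def K(d):
    f=d["color"].shape[0]/2/np.tan(np.radians(d["vertical_fov"]/2))
    return np.array([[f,0,d["cx"]],[0,f,d["cy"]],[0,0,1.]])
def ray(d,uv):
    k=K(d); p=(np.array(uv,float)-k[:2,2])/k[0,0]; r=np.linalg.norm(p); q=r
    for _ in range(20): q=r/(1+d["k1"]*q*q)
    p=p*(q/r if r else 1)
    v=d["orientation"]@[*p,1]; return np.array(d["xyz"]),v/np.linalg.norm(v)
def atz(d,uv,z):
    o,v=ray(d,uv); return o+v*(z-o[2])/v[2]
def tri(rays):
    A=sum(np.eye(3)-np.outer(v,v) for o,v in rays); b=sum((np.eye(3)-np.outer(v,v))@o for o,v in rays)
    X=np.linalg.solve(A,b); return X,[np.linalg.norm(np.cross(X-o,v)) for o,v in rays]
def proj(d,X):
    c=np.array(d["orientation"]).T@(np.array(X)-d["xyz"]); p=c[:2]/c[2]; p=p*(1+d["k1"]*(p@p)); return p*K(d)[0,0]+K(d)[:2,2]
def crop(d,u,v,w,h,s):  # bicubic, grid ticks every 5 px
    c=d["color"][v:v+h,u:u+w,::-1]; c=cv2.resize(c,None,fx=s,fy=s,interpolation=cv2.INTER_CUBIC)
    for i in range(0,w,5): cv2.line(c,(i*s,0),(i*s,10 if i%10==0 else 5),(0,255,255),1)
    for i in range(0,h,5): cv2.line(c,(0,i*s),(10 if i%10==0 else 5,i*s),(0,255,255),1)
    return c
E
python3 - <<'E'
from h import *
a=get_image("scene");b=get_image("top")
m=np.vstack([np.hstack([crop(a,280,115,50,37,8),crop(b,150,205,50,37,8)]),np.hstack([crop(a,185,300,50,37,8),crop(b,410,165,50,37,8)])])
cv2.imwrite("pics/z1.png",m)
for n,d in(("s",a),("t",b)):
    c=d["color"].astype(int); R=(c[...,0]>110)&(c[...,1]<50)&(c[...,2]<50)
    k,l,st,ce=cv2.connectedComponentsWithStats(R.astype(np.uint8))
    for i in range(1,k):
        if st[i,4]>15: print(n,st[i],ce[i])
E
```

```text
s [290 130  35  10 181] [306.8121547  133.99447514]
t [158 210  22  44 196] [168.52040816 230.39795918]
```

View pics/z1.png

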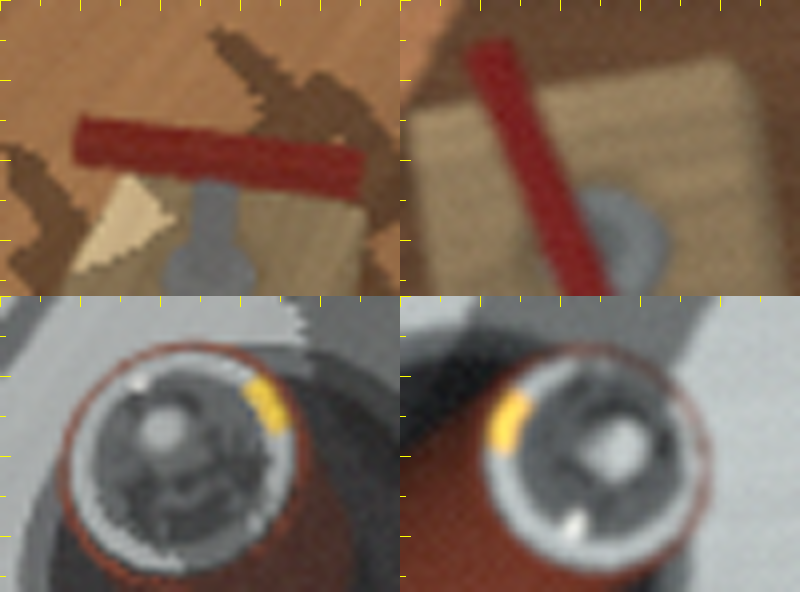

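```bash
python3 - <<'E'
from h import *
a=get_image("scene");b=get_image("top")
P={}
for n,d in(("s",a),("t",b)):
    c=d["color"].astype(int); R=((c[...,0]>90)&(c[...,1]<60)&(c[...,2]<60)).astype(np.uint8)
    k,l,st,ce=cv2.connectedComponentsWithStats(R)
    x0,y0=(307,134) if n=="s" else (169,231)
    i=min((i for i in range(1,k) if st[i,4]>100),key=lambda i:np.hypot(*(ce[i]-[x0,y0])))
    ys,xs=np.nonzero(l==i); r=cv2.minAreaRect(np.c_[xs,ys].astype(np.float32)); bx=cv2.boxPoints(r)
    e=sorted([(np.linalg.norm(bx[j]-bx[(j+1)%4]),tuple((bx[j]+bx[(j+1)%4])/2)) for j in range(4)])
    P[n]=(r[0],sorted([e[0][1],e[1][1]])); print(n,st[i],r)
print("bar",tri([ray(a,P["s"][0]),ray(b,P["t"][0])]))
B=0.101
for z in(.094,.101):
  for n,d in(("s",a),("t",b)):
    E=[atz(d,p,z) for p in P[n][1]]; v=E[1]-E[0]; print(z,n,np.round(E,4).tolist(),(E[0]+E[1])/2,"len",np.linalg.norm(v),"az",np.degrees(np.arctan2(v[1],v[0])))
print("stud",tri([ray(a,(205.4,316.4)),ray(b,(436.9,184))]))
print("washer",tri([ray(a,(207.9,320.8)),ray(b,(434.1,185.1))]))
# block top, rack corners rough
print("spares",atz(b,(286,204),.108),atz(b,(278,246),.108))
E
```

```text
s [289 130  37  10 218] ((306.96954345703125, 134.27438354492188), (36.2215461730957, 6.294597625732422), 6.340191841125488)
t [158 209  22  45 246] ((169.5206298828125, 231.04638671875), (47.010528564453125, 7.208957672119141), 66.03750610351562)
bar (array([0.47545452, 0.32019804, 0.09145909]), [np.float64(8.795724636152693e-05), np.float64(8.795724636163099e-05)])
0.094 s [[0.4357, 0.2993, 0.094], [0.5172, 0.337, 0.094]] [0.47644496 0.3181459  0.094     ] len 0.0897995329986064 az 24.782842739112777
0.094 t [[0.5156, 0.339, 0.094], [0.4351, 0.3006, 0.094]] [0.47534642 0.31979825 0.094     ] len 0.08921004854047422 az -154.5354250530741
0.101 s [[0.4391, 0.2937, 0.101], [0.5198, 0.331, 0.101]] [0.47944563 0.31235286 0.101     ] len 0.08890286476780587 az 24.78284273911278
0.101 t [[0.5145, 0.3375, 0.101], [0.4345, 0.2994, 0.101]] [0.47449564 0.3184664  0.101     ] len 0.08855008569233021 az -154.5354250530741
stud (array([ 0.56153311, -0.17769654,  0.12382487]), [np.float64(0.0008129704095819743), np.float64(0.0008129704095819412)])
washer (array([ 0.5638823 , -0.17907126,  0.10361273]), [np.float64(0.0009643027751606251), np.float64(0.0009643027751605752)])
spares [0.52475309 0.10263198 0.108     ] [0.44636772 0.1175384  0.108     ]
```

```bash
python3 - <<'E'
from h import *
from scipy.ndimage import map_coordinates
a=get_image("scene");b=get_image("top")
ims=[]
G=[]
z=0.115
for d,c0 in((a,(185,298,50,50)),(b,(410,160,50,50))):
    # rectify to top-down at z: x up, y left, 0.1mm*... 8px/mm
    n=400; s=44/n/1000
    ii,jj=np.mgrid[:n,:n]; X=.5625+(n/2-ii)*s; Y=-.1783+(n/2-jj)*s
    uv=np.array([proj(d,(x,y,z)) for x,y in zip(X.ravel(),Y.ravel())])
    im=np.stack([map_coordinates(d["color"][...,k].astype(float),[uv[:,1],uv[:,0]],order=3).reshape(n,n) for k in (2,1,0)],-1).clip(0,255).astype(np.uint8)
    g=im.astype(float).mean(-1)
    o=im.copy()
    for r in(15,): cv2.circle(o,(200,200),int(r/1000/s),(0,255,0),1)
    ims.append(o)
    t=np.radians(np.arange(0,360,5)); prof=np.mean([map_coordinates(g,[200-r*np.cos(t)/1000/s,200-r*np.sin(t)/1000/s],order=1) for r in(9,10,11,12,13)],0)
    f=np.exp(-4j*t)@(prof-prof.mean()); print("phase4 min az",(np.degrees(-np.angle(-f))/-4+0)%90 if 0 else (np.degrees(np.angle(-np.conj(f)))/4)%90,abs(f)/len(t)); print(prof.round().astype(int).tolist())
    e=c0; o=crop(d,e[0],e[1],40,40,10)
    for r,zz,col in((.0255,.1036,(0,255,0)),(.015,z,(255,255,0)),(.007,z+.005,(255,0,255))):
        pts=np.array([(proj(d,(.5625+r*np.cos(q),-.1783+r*np.sin(q),zz))-e[:2]+.5)*10 for q in np.linspace(0,6.28,60)]).astype(int)
        cv2.polylines(o,[pts],True,col,1)
    G.append(cv2.resize(o,(400,400))[:300*4//3])
m=np.vstack([np.hstack([cv2.resize(x,(300,300)) for x in ims]),np.hstack([cv2.resize(x,(300,300)) for x in G])])
cv2.imwrite("pics/z2.png",m)
E
```

```text
phase4 min az 10.686372891028446 3.0440405981925798
[74, 72, 73, 74, 74, 76, 80, 82, 83, 84, 85, 86, 88, 91, 97, 98, 95, 90, 85, 79, 77, 79, 81, 81, 84, 90, 95, 96, 98, 103, 108, 111, 109, 103, 95, 97, 103, 104, 103, 103, 103, 101, 97, 93, 91, 93, 96, 97, 97, 94, 89, 82, 73, 67, 65, 66, 65, 69, 76, 84, 90, 92, 90, 86, 80, 76, 77, 80, 82, 81, 77, 75]
phase4 min az 86.67605601366104 2.2102621526262887
[72, 72, 71, 72, 72, 74, 78, 82, 85, 87, 91, 94, 93, 92, 90, 90, 92, 94, 91, 83, 76, 74, 76, 79, 82, 85, 87, 87, 85, 86, 89, 90, 90, 88, 83, 81, 82, 87, 92, 96, 97, 96, 95, 92, 89, 88, 90, 93, 97, 100, 102, 104, 105, 105, 105, 106, 110, 118, 125, 128, 128, 125, 120, 115, 110, 103, 94, 85, 79, 73, 69, 69]
```

View pics/z2.png

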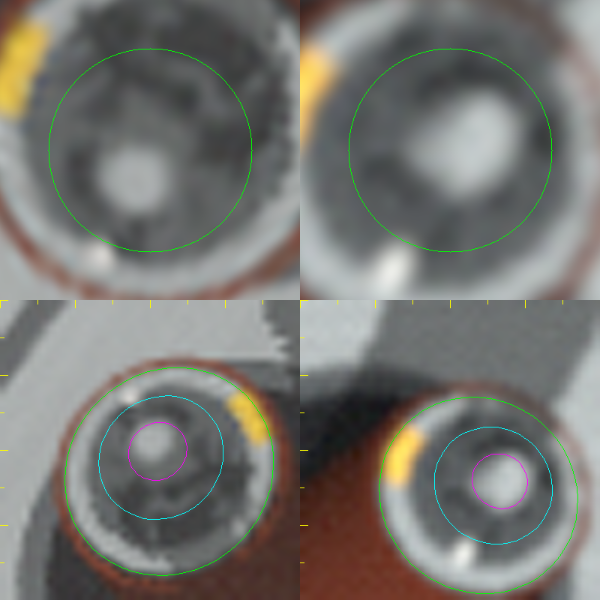

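The overlay agrees with the nut axis at (0.5625, -0.178). The slots look to be at roughly 8° mod 90, and the line at azimuth about 163° needs to go to the arc at about 67°. Next I go above the key.

```bash
python3 -m handwheel '29.3 -19.9 -4 0 0 44 1;29.3 -19.9 -4 0 0 44 1;29.3 -19.9 -4 0 0 44 1;29.3 -19.9 -4 0 0 44 1;29.3 -19.9 -4 0 0 44 1;29.3 -19.9 -4 0 0 44 1;29.3 -19.9 -4 0 0 44 1;29.3 -19.9 -4 0 0 44 1' 40; python3 -m handwheel '0 0 0 0 0 0 1;0 0 0 0 0 0 1;0 0 0 0 0 0 1'; python3 -c "
from h import *
s=status.observe();print(s['position'],s['tool_rot'],s['q'],s['ft_force'])"
```

```text
time_s: 1.07
position: [0.4389, 0.3446, 0.1965]
tool_rot: [[-0.907, -0.421, 0.0], [-0.421, 0.907, 0.0], [-0.0, 0.0, -1.0]]
ft_force: [0.4, 0.2, 0.5]
grip_width: 0.0853
gripper_force: 0.0
time_s: 1.32
position: [0.4373, 0.3459, 0.1965]
tool_rot: [[-0.91, -0.416, -0.0], [-0.416, 0.91, 0.0], [0.0, 0.0, -1.0]]
ft_force: [-0.7, 0.5, 0.1]
grip_width: 0.0854
gripper_force: 0.0
[0.43733565 0.34594442 0.19649491] [[-9.09537925e-01 -4.15620649e-01 -4.89051751e-04]
 [-4.15620711e-01  9.09538027e-01  2.85280518e-05]
 [ 4.32954317e-04  2.29207382e-04 -9.99999880e-01]] [ 2.61740529e+01  2.41313120e+01  7.65559226e+01  1.40697419e-02
  7.93371920e+01 -8.83869647e+01] [-0.7195404   0.5221689   0.06501737]
```

```bash
python3 -m handwheel '3.8 -2.65 0 0 0 0 1;3.8 -2.65 -4 0 0 0 1;3.8 -2.65 -8 0 0 0 1;3.8 -2.65 -11 0 0 0 1;3.8 -2.65 -11 0 0 0 1;3.8 -2.65 -11 0 0 0 1;3.8 -2.65 -11 0 0 0 1' 40; python3 -m handwheel '0 0 0 0 0 0 0;0 0 0 0 0 0 0;0 0 0 0 0 0 0;0 0 0 0 0 0 0;0 0 0 0 0 0 0;0 0 0 0 0 0 0;0 0 0 0 0 0 0' 60
```

```text
time_s: 1.9
position: [0.476, 0.3206, 0.0888]
tool_rot: [[-0.909, -0.417, 0.003], [-0.417, 0.909, 0.001], [-0.003, -0.0, -1.0]]
ft_force: [0.2, -0.5, -0.2]
grip_width: 0.0854
gripper_force: 0.0
time_s: 2.48
position: [0.4757, 0.3195, 0.0868]
tool_rot: [[-0.909, -0.416, 0.0], [-0.416, 0.909, 0.0], [-0.001, 0.0, -1.0]]
ft_force: [0.8, 0.9, 2.1]
grip_width: 0.0095
gripper_force: 58.7
```

```bash
python3 - <<'E'
from h import *
a=get_image("scene");b=get_image("top")
m=np.hstack([crop(a,270,90,80,80,5),crop(b,130,190,80,80,5)]); cv2.imwrite("pics/z3.png",m)
E
```

```text
(no output)
```

View pics/z3.png

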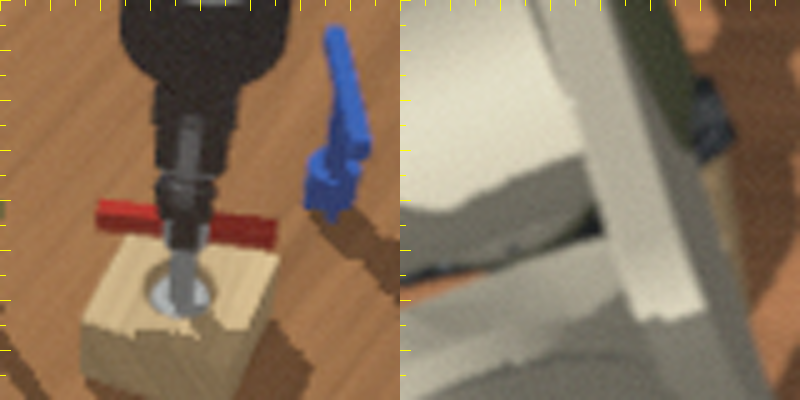

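```bash
python3 -m handwheel '0 0 2 0 0 0 0;0 0 5 0 0 0 0;0 0 9 0 0 0 0;0 0 13 0 0 0 0;0 0 14 0 0 0 0;0 0 14 0 0 0 0' 100; python3 -m handwheel '1.4 -8 0 0 0 0 0;2.1 -12 0 0 0 0 0;2.8 -16 0 0 0 0 0;3.5 -20 0 0 0 0 0;4.2 -24 0 0 0 0 0;4.9 -28 0 0 0 0 0;5.6 -32 0 0 0 0 0;6.3 -36 0 0 0 0 0'
```

```text
time_s: 3.08
position: [0.4764, 0.3197, 0.2293]
tool_rot: [[-0.909, -0.416, 0.005], [-0.416, 0.909, 0.002], [-0.006, -0.0, -1.0]]
ft_force: [-0.5, 0.8, -3.1]
grip_width: 0.008
gripper_force: 103.0
time_s: 3.75
position: [0.5321, -0.0109, 0.224]
tool_rot: [[-0.909, -0.416, -0.004], [-0.416, 0.909, 0.001], [0.003, 0.003, -1.0]]
ft_force: [1.2, 0.9, -2.0]
grip_width: 0.0082
gripper_force: 103.0
```

```bash
python3 -m handwheel '1 -5 0 0 0 0 0;1.9 -9 0 0 0 0 0;2.6 -13 0 0 0 0 0;2.6 -13 0 0 0 0 0;2.6 -13 0 0 0 0 0;2.6 -13 0 0 0 0 0'; python3 - <<'E'
from h import *
a=get_image("scene");b=get_image("top")
s=status.observe();p=s["position"];print(p,s["ft_force"],s["wrist_torque"])
m=np.hstack([crop(a,165,260,80,90,5),crop(b,390,140,80,90,5)]); cv2.imwrite("pics/z4.png",m)
print(proj(a,p-[0,0,.079]),proj(a,(.5625,-.178,.124)))
E
```

```text
time_s: 4.25
position: [0.5583, -0.1386, 0.2244]
tool_rot: [[-0.91, -0.415, -0.004], [-0.415, 0.91, 0.002], [0.002, 0.003, -1.0]]
ft_force: [-1.6, 1.2, -1.4]
grip_width: 0.0082
gripper_force: 102.9
[ 0.55856184 -0.13745145  0.22557888] [-0.26348728 -0.03856758 -1.44815156] [-0.0052078  -0.04095818 -0.00375963]
[215.62595629 293.35145823] [205.24531773 316.91067074]
```

View pics/z4.png

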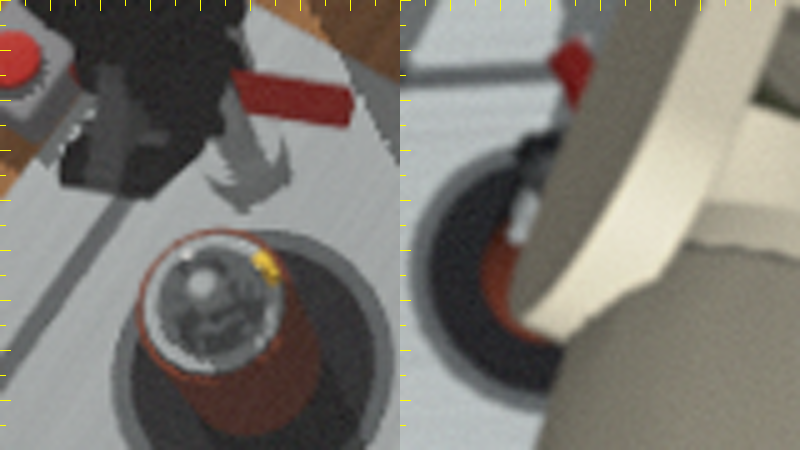

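```bash
python3 -m handwheel '0.3 -2 0 0 0 0 0;0.39 -4.05 0 0 0 0 0;0.39 -4.05 0 0 0 0 0;0.39 -4.05 0 0 0 0 0;0.39 -4.05 -1 0 0 0 0;0.39 -4.05 -1.8 0 0 0 0;0.39 -4.05 -1.8 0 0 0 0;0.39 -4.05 -1.8 0 0 0 0'; python3 -c "
from h import *
s=status.observe();p=s['position'];print(p,s['ft_force'],s['wrist_torque'])
a=get_image('scene'); cv2.imwrite('pics/z5.png',crop(a,170,270,80,75,8)); print(proj(a,p-[0,0,.079]))"
```

```text
time_s: 5.02
position: [0.5628, -0.1785, 0.2077]
tool_rot: [[-0.909, -0.417, -0.001], [-0.417, 0.909, 0.001], [0.001, 0.002, -1.0]]
ft_force: [0.6, -0.1, -1.9]
grip_width: 0.0083
gripper_force: 103.0
[ 0.56279359 -0.17847094  0.2077497 ] [ 0.58589939 -0.12730307 -1.91698475] [ 0.13434055 -0.0891058   0.06486634]
[204.75055623 316.47291258]
```

View pics/z5.png

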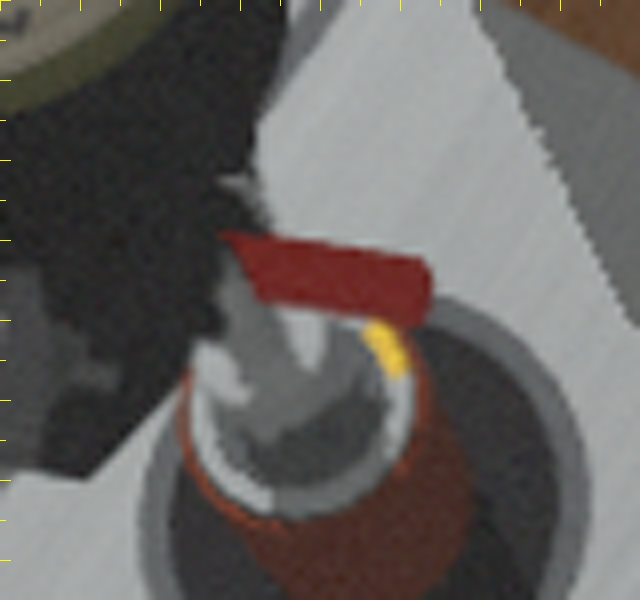

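```bash
python3 -m handwheel '0 0 -0.2 0 0 0 0;0 0 -0.4 0 0 0 0;0 0 -0.6 0 0 0 0;0 0 -0.7 0 0 0 0;0 0 -0.7 0 0 0 0'; python3 -m handwheel '0 0 -0.1 0 0 0 0;0 0 -0.2 0 0 0 0;0 0 -0.3 0 0 0 0;0 0 -0.3 0 0 0 0'; python3 -c "
from h import *
s=status.observe();print(s['wrist_torque'])"
```

```text
time_s: 5.48
position: [0.5635, -0.1795, 0.2028]
tool_rot: [[-0.909, -0.416, 0.003], [-0.416, 0.909, -0.001], [-0.002, -0.002, -1.0]]
ft_force: [1.0, 1.8, 5.5]
grip_width: 0.008
gripper_force: 104.2
time_s: 5.82
position: [0.5641, -0.1797, 0.2023]
tool_rot: [[-0.909, -0.416, 0.006], [-0.416, 0.909, -0.003], [-0.004, -0.005, -1.0]]
ft_force: [-0.4, 2.6, 19.4]
grip_width: 0.0081
gripper_force: 106.2
[0.68551368 0.39665624 0.02040305]
```

```bash
python3 -m handwheel '0 0 0.4 0 0 0 0;0 0 0.8 0 0 0 0;0.2 -0.12 0.8 0 0 0 0;0.2 -0.12 0.8 0 0 0 0;0.2 -0.12 0.6 0 0 0 0;0.2 -0.12 0.4 0 0 0 0;0.2 -0.12 0.3 0 0 0 0;0.2 -0.12 0.3 0 0 0 0';python3 -c "
from h import *
s=status.observe();print(s['position'],s['ft_force'],s['wrist_torque'])
a=get_image('scene'); cv2.imwrite('pics/z6.png',crop(a,185,290,45,45,12))"
```

```text
time_s: 6.48
position: [0.565, -0.1804, 0.2026]
tool_rot: [[-0.909, -0.416, 0.001], [-0.416, 0.909, -0.0], [-0.001, -0.001, -1.0]]
ft_force: [-2.4, 4.5, 9.7]
grip_width: 0.0079
gripper_force: 105.1
[ 0.56498786 -0.18035529  0.20259306] [-2.442676    4.54935667  9.71804352] [ 0.96000191  0.69969799 -0.00552625]
```

View pics/z6.png

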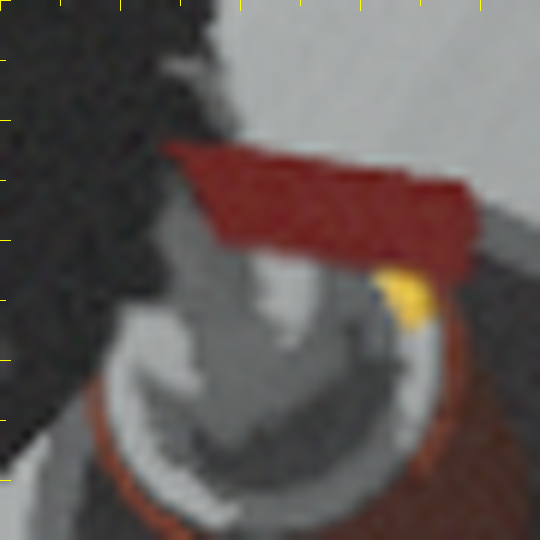

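```bash
python3 - <<'E'
from h import *
a=get_image("scene");b=get_image("top")
for z in(.12,.124,.1327):
    print(z,[proj(d,(.5625,-.1783,z)).round(1).tolist() for d in(a,b)])
s0=cv2.imread("pics/scene0.png"); t0=cv2.imread("pics/top0.png")
for im,c in((s0,(205,316)),(t0,(437,184))):
    g=im.astype(float).mean(-1); u,v=c; w=g[v-6:v+7,u-6:u+7]; yy,xx=np.mgrid[v-6:v+7,u-6:u+7]; m=w>w.max()-45
    print((xx*m).sum()/m.sum(),(yy*m).sum()/m.sum(),m.sum(),w.max())
s=status.observe();p=s["position"]; R=s["tool_rot"]
base=p-[0,0,.0788]
for k in range(4):
    t=np.radians(24.4+90*k); print(k,[(proj(a,base+r*np.array([np.cos(t),np.sin(t),0]))-[185,290]+.5).round(2).tolist() for r in(.0076,.0146)])
E
```

```text
0.12 [[205.5, 317.7], [436.2, 183.7]]
0.124 [[205.1, 317.0], [436.9, 183.2]]
0.1327 [[204.3, 315.7], [438.4, 182.2]]
203.04545454545453 314.04545454545456 22 199.33333333333334
436.9 184.0 30 201.66666666666666
0 [[25.15, 29.99], [28.97, 30.62]]
1 [[22.06, 25.14], [23.02, 21.35]]
2 [[16.89, 28.6], [13.1, 27.96]]
3 [[19.96, 33.49], [18.98, 37.39]]
```

```bash
python3 -m handwheel '-0.15 0.12 0 0 0 0 0;-0.15 0.12 0 0 0 -1 0;-0.15 0.12 0 0 0 -3 0;-0.15 0.12 0 0 0 -5 0;-0.15 0.12 0 0 0 -7 0;-0.15 0.12 0 0 0 -7 0';python3 -c "
from h import *
s=status.observe();print(s['position'],s['ft_force'],s['wrist_torque'])"
```

```text
time_s: 7.13
position: [0.5639, -0.1796, 0.2025]
tool_rot: [[-0.954, -0.301, 0.002], [-0.301, 0.954, -0.001], [-0.002, -0.002, -1.0]]
ft_force: [0.6, 2.1, 8.2]
grip_width: 0.008
gripper_force: 104.4
[ 0.56390469 -0.17959757  0.2024547 ] [0.61419452 2.12559903 8.22485987] [0.54773645 0.15754266 0.04008024]
```

```bash
python3 -m handwheel '0 0.06 0 0 0 -2 0;0 0.06 0 0 0 -4 0;0 0.06 0 0 0 -6 0;0 0.06 0 0 0 -6 0'; python3 -m handwheel '0 0 0 0 0 -2 0;0 0 0 0 0 -4 0;0 0 0 0 0 -6 0;0 0 0 0 0 -6 0';python3 -c "
from h import *
s=status.observe();print(s['position'],s['ft_force'],s['wrist_torque'])"
```

```text
time_s: 7.47
position: [0.5635, -0.1792, 0.201]
tool_rot: [[-0.98, -0.2, -0.0], [-0.2, 0.98, -0.001], [0.0, -0.001, -1.0]]
ft_force: [0.4, -0.3, -1.9]
grip_width: 0.0083
gripper_force: 103.0
time_s: 7.8
position: [0.5636, -0.1789, 0.201]
tool_rot: [[-0.995, -0.097, -0.0], [-0.097, 0.995, 0.0], [0.0, 0.0, -1.0]]
ft_force: [1.2, 1.0, -2.6]
grip_width: 0.0079
gripper_force: 102.9
[ 0.56358466 -0.17888788  0.20100337] [ 1.19474216  1.01511674 -2.63987364] [ 0.25909579 -0.30741131  0.06211224]
```

The vertical force vanished near azimuth 11.5°, so the prongs dropped in. Now I lower it to seat.

```bash
python3 -m handwheel '0 0 -0.1 0 0 3 0;0 0 -0.2 0 0 3 0;0 0 -0.3 0 0 3 0;0 0 -0.4 0 0 3 0;0 0 -0.5 0 0 3 0;0 0 -0.5 0 0 3 0;0 0 -0.5 0 0 3 0';python3 -c "
from h import *
s=status.observe();print(s['position'],s['ft_force'],s['wrist_torque'])"
```

```text
time_s: 8.38
position: [0.5634, -0.1788, 0.1964]
tool_rot: [[-0.989, -0.149, -0.0], [-0.149, 0.989, 0.0], [0.0, 0.0, -1.0]]
ft_force: [0.7, 0.1, -2.9]
grip_width: 0.0084
gripper_force: 102.9
[ 0.56341345 -0.17884369  0.19639592] [ 0.66592002  0.05380956 -2.94501805] [-0.00090735 -0.17934043 -0.00526205]
```

```bash
python3 -m handwheel '0 0 -0.05 0 0 0 0;0 0 -0.1 0 0 0 0;0 0 -0.15 0 0 0 0;0 0 -0.15 0 0 0 0;0 0 -0.15 0 0 0 0';python3 -c "
from h import *
s=status.observe();print(s['position'],s['ft_force'],s['wrist_torque'])"
```

```text
time_s: 8.8
position: [0.5636, -0.1789, 0.1959]
tool_rot: [[-0.989, -0.149, 0.001], [-0.149, 0.989, -0.001], [-0.001, -0.001, -1.0]]
ft_force: [-0.2, 1.0, 6.1]
grip_width: 0.0078
gripper_force: 104.1
[ 0.56361732 -0.1788705   0.19589341] [-0.19858298  0.98705711  6.1063391 ] [0.22630865 0.12244751 0.05961989]
```

```bash
python3 -m handwheel '0 0 0.05 0 0 -6 0;0 0 0.05 0 0 -12 0;0 0 0.05 0 0 -18 0;0 0 0.06 0 0 -24 0;0 0 0.06 0 0 -30 0;0 0 0.06 0 0 -36 0;0 0 0.07 0 0 -42 0;0 0 0.08 0 0 -48 0' 120;python3 -c "
from h import *
s=status.observe();print(s['q'],s['ft_force'],s['wrist_torque'])"
```

```text
time_s: 9.47
position: [0.5636, -0.1787, 0.1963]
tool_rot: [[-0.77, 0.638, 0.001], [0.638, 0.77, -0.0], [-0.001, 0.0, -1.0]]
ft_force: [-0.4, 0.8, 2.8]
grip_width: 0.0074
gripper_force: 122.7
[-2.90588729e+01  2.74113023e+01  7.09860402e+01  1.36942507e-03
  8.15590768e+01 -7.94092809e+01] [-0.4399198   0.84188849  2.77716178] [ 0.21644078 -0.0064473   0.50800994]
```

```bash
python3 -m handwheel '0 0 0.01 0 0 -7 0;0 0 0.01 0 0 -14 0;0 0 0.02 0 0 -21 0;0 0 0.02 0 0 -28 0;0 0 0.03 0 0 -35 0;0 0 0.03 0 0 -42 0;0 0 0.03 0 0 -49 0;0 0 0.03 0 0 -53 0'; python3 -m handwheel '0 0 0 0 0 0 0;0 0 0 0 0 0 0;0 0 0 0 0 0 0;0 0 0 0 0 0 0'; python3 - <<'E'
from h import *
a=get_image("scene");b=get_image("top"); s=status.observe(); print(s["wrist_torque"],s["q"][5])
cv2.imwrite("pics/z7.png",np.hstack([crop(a,180,285,50,50,8),crop(b,410,160,50,50,8)]))
E
```

```text
time_s: 10.13
position: [0.5634, -0.1786, 0.1966]
tool_rot: [[0.047, 0.999, 0.0], [0.999, -0.047, 0.0], [0.0, 0.0, -1.0]]
ft_force: [-1.0, 1.9, 4.2]
grip_width: 0.0073
gripper_force: 122.9
time_s: 10.47
position: [0.5634, -0.1787, 0.1965]
tool_rot: [[0.039, 0.999, 0.0], [0.999, -0.039, 0.0], [0.0, 0.0, -1.0]]
ft_force: [-1.1, 1.7, 5.6]
grip_width: 0.0073
gripper_force: 123.0
[0.43729405 0.31408753 0.27873028] -26.81502193560016
```

View pics/z7.png

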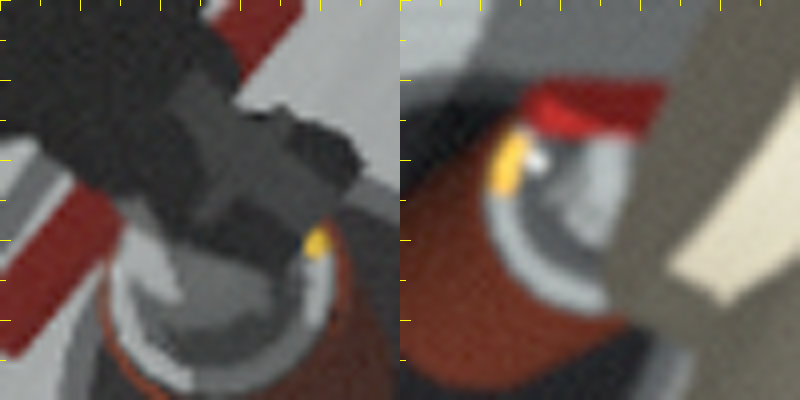

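```bash
python3 - <<'E'
from h import *
b=get_image("top"); c=np.array([.5632,-.1786])
for n,uv,z in(("line0",(431.1,192.9),.107),("line0",(431.1,192.9),.113),("line1",(426.6,179.25),.107),("line1",(426.6,179.25),.113),("arc",(423.25,179.9),.1036)):
    p=atz(b,uv,z)[:2]-c; print(n,z,np.hypot(*p)*1000,np.degrees(np.arctan2(p[1],p[0])))
E
```

```text
line0 0.107 17.055459146603713 157.67842025376046
line0 0.113 18.981295656106006 153.45420622979796
line1 0.107 17.392498579352687 52.411167947195764
line1 0.113 18.250318228279806 59.5944125060115
arc 0.1036 21.688479804737227 62.31753610260196
```

The white line now points into the arc, close to its middle. I back off within the play, lift out, and carry the key back.

```bash
python3 -m handwheel '0 0 0.05 0 0 3 0;0 0 0.1 0 0 4 0;0 0 0.4 0 0 4 0;0 0 0.8 0 0 4 0;0 0 1.4 0 0 4 0;0 0 2.2 0 0 4 0;0 0 3.2 0 0 4 0;0 0 3.4 0 0 4 0' && python3 -m handwheel '-0.9 5 0 0 0 0 0;-1.6 9 0 0 0 0 0;-2.3 13 0 0 0 0 0;-3 17 0 0 0 0 0;-3.7 21 0 0 0 0 0;-4.4 25 0 0 0 0 0;-5.1 29 0 0 0 0 0;-5.8 33 0 0 0 0 0' && python3 - <<'E'
from h import *
b=get_image("top"); cv2.imwrite("pics/z8.png",crop(b,410,165,50,37,8)); s=status.observe(); print(s["position"])
c=b["color"][165:202,410:460].astype(int)
w=(c.min(-1)>225); ys,xs=np.nonzero(w); print(list(zip(xs+410,ys+165)))
E
```

```text
time_s: 11.28
position: [0.564, -0.1792, 0.2326]
tool_rot: [[-0.028, 1.0, 0.003], [1.0, 0.028, -0.002], [-0.002, 0.003, -1.0]]
ft_force: [-0.4, 0.2, -1.1]
grip_width: 0.0076
gripper_force: 121.9
time_s: 11.95
position: [0.5051, 0.1513, 0.2307]
tool_rot: [[-0.027, 1.0, 0.001], [1.0, 0.027, 0.0], [0.0, 0.001, -1.0]]
ft_force: [0.4, -0.2, -1.2]
grip_width: 0.0075
gripper_force: 121.8
[0.5031097  0.15781647 0.230812  ]
[]
```

```bash
python3 -m handwheel '-0.6 4 0 0 0 0 0;-1.3 8 0 0 0 0 0;-2 12 0 0 0 0 0;-2.7 16 0 0 0 0 0;-2.7 16 0 0 0 0 0;-2.7 16 0 0 0 0 0;-2.7 16 0 0 0 0 0'; python3 -m handwheel '0 0 0 0 0 0 0;0 0 0 0 0 0 0'
```

```text
time_s: 12.58
position: [0.4788, 0.3092, 0.2303]
tool_rot: [[-0.028, 1.0, 0.0], [1.0, 0.028, -0.0], [-0.0, 0.0, -1.0]]
ft_force: [-0.3, -0.0, -2.1]
grip_width: 0.0077
gripper_force: 121.8
time_s: 12.75
position: [0.4792, 0.3083, 0.2304]
tool_rot: [[-0.026, 1.0, 0.0], [1.0, 0.026, -0.0], [-0.0, 0.0, -1.0]]
ft_force: [1.0, -0.4, -2.6]
grip_width: 0.0076
gripper_force: 121.8
```

```bash
python3 -m handwheel '-0.35 1.12 0 0 0 0 0;-0.35 1.12 -3 0 0 0 0;-0.35 1.12 -6 0 0 0 0;-0.35 1.12 -9 0 0 0 0;-0.35 1.12 -9.4 0 0 0 0;-0.35 1.12 -9.4 0 0 0 0;-0.35 1.12 -9.4 0 0 0 0;-0.35 1.12 -9.4 0 0 0 0'; python3 - <<'E'
from h import *
a=get_image("scene"); cv2.imwrite("pics/z9.png",crop(a,270,90,80,75,8)); s=status.observe(); print(s["position"],s["ft_force"])
E
```

```text
time_s: 13.42
position: [0.4762, 0.3211, 0.1382]
tool_rot: [[-0.028, 1.0, 0.003], [1.0, 0.027, 0.001], [0.001, 0.003, -1.0]]
ft_force: [-0.4, 0.3, -2.5]
grip_width: 0.0077
gripper_force: 121.7
[0.4760697  0.32105231 0.13813835] [-0.05996431  0.71776759 -1.63022566]
```

```bash
python3 -m handwheel '0 -0.12 -0.5 0 0 0 0;0 -0.12 -1 0 0 0 0;0 -0.12 -1.4 0 0 0 0;0 -0.12 -1.8 0 0 0 0;0 -0.12 -2.2 0 0 0 0;0 -0.12 -2.5 0 0 0 0;0 -0.12 -2.5 0 0 0 0'
```

```text
time_s: 14.05
position: [0.4749, 0.3193, 0.1103]
tool_rot: [[-0.028, 1.0, -0.001], [1.0, 0.028, -0.001], [-0.0, -0.001, -1.0]]
ft_force: [-0.1, 0.1, -2.2]
grip_width: 0.0076
gripper_force: 121.7
```

```bash
python3 -m handwheel '0 0 -0.5 0 0 0 0;0 0 -1 0 0 0 0;0 0 -1.5 0 0 0 0;0 0 -1.9 0 0 0 0;0 0 -2.1 0 0 0 0;0 0 -2.1 0 0 0 0;0 0 -2.1 0 0 0 0'; python3 -m handwheel '0 0 -0.1 0 0 0 0;0 0 -0.2 0 0 0 0;0 0 -0.3 0 0 0 0;0 0 -0.3 0 0 0 0;0 0 -0.3 0 0 0 0'
```

```text
time_s: 14.63
position: [0.4753, 0.3195, 0.0901]
tool_rot: [[-0.028, 1.0, 0.0], [1.0, 0.028, 0.0], [0.0, 0.0, -1.0]]
ft_force: [0.0, 0.5, -2.3]
grip_width: 0.0075
gripper_force: 121.7
time_s: 15.05
position: [0.4752, 0.3195, 0.0872]
tool_rot: [[-0.028, 1.0, 0.0], [1.0, 0.028, 0.0], [0.0, 0.0, -1.0]]
ft_force: [-0.3, -0.7, -2.3]
grip_width: 0.0073
gripper_force: 122.0
```

```bash
python3 -m handwheel '0 0 -0.05 0 0 0 0;0 0 -0.1 0 0 0 0;0 0 -0.1 0 0 0 0;0 0 -0.1 0 0 0 0'; python3 -m handwheel '0 0 0 0 0 0 0.05;0 0 0 0 0 0 0.1;0 0 0 0 0 0 0.2;0 0 0 0 0 0 0.3;0 0 0 0 0 0 0.5;0 0 0 0 0 0 0.5;0 0 0 0 0 0 0.5' 20
```

```text
time_s: 15.38
position: [0.4755, 0.3196, 0.087]
tool_rot: [[-0.028, 1.0, 0.001], [1.0, 0.028, 0.0], [0.0, 0.001, -1.0]]
ft_force: [-0.8, -0.5, 4.3]
grip_width: 0.0075
gripper_force: 123.0
time_s: 15.97
position: [0.4752, 0.3195, 0.086]
tool_rot: [[-0.028, 1.0, -0.0], [1.0, 0.028, -0.0], [-0.0, -0.0, -1.0]]
ft_force: [-0.2, -0.6, -0.2]
grip_width: 0.0426
gripper_force: 0.0
```

Seated with light contact and released. I raise the gripper, move clear and check.

```bash
python3 -m handwheel '0 0 1 0 0 0 0.5;0 0 3 0 0 0 0.5;0 0 6 0 0 0 0.5;0 0 10 0 0 0 0.5;-2 3 14 0 0 0 0.5;-5 6 16 0 0 0 0.5;-9 9 16 0 0 0 0.5;-12 12 16 0 0 0 0.5'; python3 -m handwheel '-4 4 0 0 0 0 0.5;-7 7 0 0 0 0 0.5;-7 7 0 0 0 0 0.5;-7 7 0 0 0 0 0.5;-7 7 0 0 0 0 0.5'; python3 - <<'E'
from h import *
a=get_image("scene");b=get_image("top")
cv2.imwrite("pics/z10.png",np.vstack([np.hstack([crop(a,280,110,50,37,8),crop(b,145,205,50,37,8)]),np.hstack([crop(a,185,300,50,37,8),crop(b,410,165,50,37,8)])]))
E
```

```text
time_s: 16.63
position: [0.3716, 0.4243, 0.2479]
tool_rot: [[-0.026, 1.0, 0.003], [1.0, 0.026, 0.003], [0.002, 0.003, -1.0]]
ft_force: [0.4, -0.1, -0.0]
grip_width: 0.0428
gripper_force: 0.0
time_s: 17.05
position: [0.302, 0.4937, 0.2456]
tool_rot: [[-0.029, 1.0, 0.001], [1.0, 0.029, 0.0], [0.0, 0.001, -1.0]]
ft_force: [0.6, -0.5, 0.6]
grip_width: 0.0427
gripper_force: 0.0
```

View pics/z10.png

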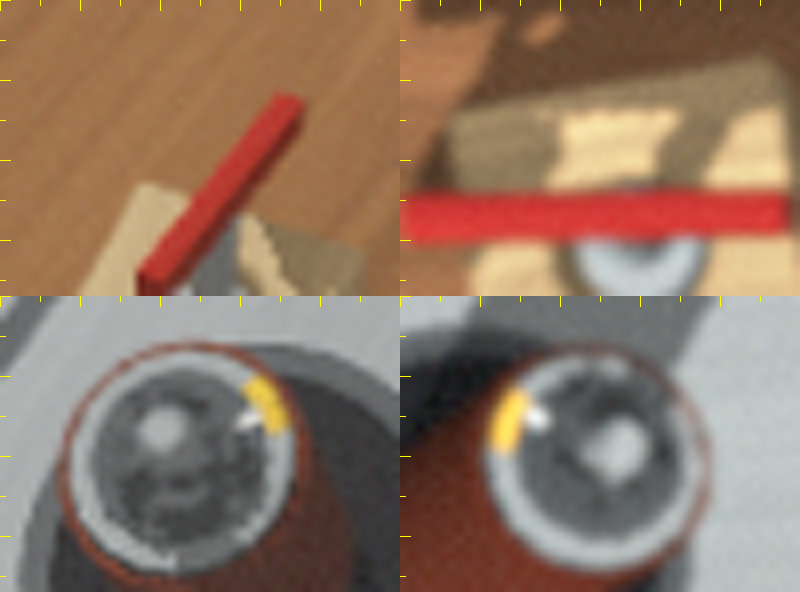

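The last picture shows the key upright and fully down in its block. In both views the white line points into the yellow arc, about 5° past the middle. Handing in.

```bash
python3 -c "
from rig import env
print(env.close_job())"
```

```text
the job is handed in; nothing more can be done
None
```

The job is handed in at about 17 s: the nut is undone with its white line in the yellow arc, the key is back upright and fully down in its block, and the arm is clear; no verdict was returned.

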